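# Tighten the turntable nut with a click wrench

### The arm

A 6-joint arm with a two-finger parallel gripper is mounted at the origin on the work surface. World frame = base frame: x ahead of the robot, y to its left, z up, the work surface at z = 0. Lengths are in m, angles in degrees, forces in N, time in s.
With the tool pointing down it reaches from about 0.425 to 0.95 m from the base axis. Payload 3.5 kg.
Tool frame: the origin (TCP) lies on the centre line of the jaws, within the pads' length; the fingertips stand 8 mm ahead of it and the grasp point (between the pads) lies 11 mm behind it (arm.tip_extent is the distance from the TCP to the fingertips, in m); z points along the fingers, y is the line along which they close (so a half turn about z gives the same grasp; the last joint's range is limited). The gripper opens to 85 mm and grips with 20 to 120 N. Pads are 22 mm wide; open, the fingers measure 114 mm over their backs; the gripper's body (76 mm by 85 mm) begins 54 mm behind the grasp point. The pads swing forward as they close: fully open they stand 13 mm farther back than shut.
Start: joints at [59.416, 16.404, 90.338, -0, 73.258, -8.594], TCP at [0.253, 0.626, 0.239] pointing down, gripper open.
Joint ranges: [-158.93, 158.93], [-51.34, 127.21], [12.03, 142.37], [-87.48, 267.48], [13.55, 161.25], [-162.69, 162.69]. Speed limits (degrees/s): [159.86, 159.86, 180, 180, 180, 180].

### API

Orientations are given as [roll, pitch, yaw] about the fixed x, y, z axes, in that order (R = Rz(yaw) Ry(pitch) Rx(roll)).
In Python, from rig import arm, vision, ticket gives the robot as it stands.
- The arm moves only by the tool jog_arm, never from a script. Its argument "steps" is a list of rows, each a list of 3 entries, a list of its own where there are three numbers: the turn, a rotation vector about the tool's x, y, z scaled (see below), then the shift along the tool's x, y, z scaled (see below), then the closure, from 0 (fully open) to 1 (shut). A call has exactly 8 rows; each row shifts and turns the commanded pose from where the row before left it, along the tool's axes as they then stand; what a row does not reach is not made up. The controller multiplies each number of a shift by 50 cm and each number of a turn by 180 degrees. A row lasts 1/12 s, in which the tool goes at most 41.7 mm and 7.16 degrees, less where a joint would pass 70% of its speed; a pose out of reach is approached as far as the arm can. A call with a number of a shift or a turn outside -1 to 1 is refused whole. A call with a gripper value outside its range is refused whole. The fingers move at their own pace and stop on an object; the grip force is fixed at half the most. Time passes only in rows, so rows that do not move let the fingers close, or fill a call up. It gives the time, the measured TCP pose, the force, the opening and the grip force at its end, in the units of the state.
- arm.observe(): the state, without advancing time (a new reading comes with each control period).
- vision.snapshot(name): name is "side" or "top" or "wrist"; returns a dict with "pixels" (420x560x3 uint8, red, green, blue), "fx", "fy", "cx", "cy" (pixels), "extrinsics" (4x4, takes a point from camera to world coordinates). Camera axes: x right, y down, z forward; pixel columns grow to the right and rows downward; lengths in m; the calibration is good to about 2 mm. The wrist camera is an equidistant fisheye: a pixel r from the principal point sees the ray r / f radians off the axis. A picture is of the moment at which its call begins. There is no depth.
- ticket.job_done(): hands the job in; it is judged then, once.
The state is a dict: "time": time; "joint_pos": joint angles; "joint_velocities": joint speeds; "joint_efforts": joint torques, N m; "ee_pos": TCP position; "tool_rot": TCP orientation; "contact_force": force on the tool from outside, world axes, zero at the start; "ft_torque": the same for the moment, N m; "grip_width": opening from 0.0 (shut) to 1.0 (fully open); "grip_force": force on a finger pad.
Only numpy, scipy, OpenCV 4.12 (cv2) and the standard library are available. Lean on these libraries where they do the work, as an engineer would, in place of code of your own. Each camera call takes 0.05 s, during which the arm holds its last target. There are 200 camera calls.

### The job

On the repair bench, set the click wrench gently down over the bar of the nut on the black disc drive and tighten the nut clockwise until the wrench breaks over with its click; stop at once and push no further. Then lift the wrench off and lay it, flat as it was, back on the green mat, leaving the other loose things where they are.

Things in the scene. Friction and masses are not known exactly. Their poses are not given: they have to be found in the camera images.
- wrench_grip (a point): Centre of the bare steel shaft of the loose click wrench, the place to grip it from above: 20 mm wide, 22 mm high, bare for 30 mm either way along it; the wrench (0.5 kg) balances 20 mm nearer the head. x along the wrench to its head, z up; 11 mm above the flat underside. The wrench is 274 mm long; the black rubber handle end (26 mm wide, 26 high) is at -x. It lies flat, the head's mouth down.
- wrench_head (a point): Centre of the mouth of the wrench's head, in its underside plane: 110 mm along +x from wrench_grip, 11 mm lower; x along the wrench, z up. Head: dark steel block 68 mm (along the wrench) x 42 x 22 high, with a pocket in its underside 48 mm (along the wrench) x 18 x 16 deep. The shaft is hinged to the head on the vertical line through this point; a cam holds them straight.
- wrench: The whole wrench; origin as wrench_head. The click: at about 1 Nm clockwise (9 N across the shaft at wrench_grip) the shaft suddenly swings by about 0.1 rad on the head and the load drops by about half. Pushed on, the load climbs again; some 0.1 rad of turning later the nut is over-tightened (shaft 0.16 rad off straight; solid stop at 0.2). Straightens by itself when let off.
- nut_foot (a point): Nut on the black drive: round flange 74 mm across, top 60 mm above the bench; on it a steel bar 44 mm long x 14 wide x 14 high (top 4 mm stepped in 2.5 mm). The point: centre of the bar's foot, at the flange top, on the upright turning axis; x along the bar, z up. The wrench's head stands on the flange, bar in its pocket (2 mm play all round), so the wrench lies along the bar, either way round.
- jig: Black disc drive, fixed, 190 x 160 x 34 mm, fittings up to 46 mm above the bench; origin on the bench below the nut's axis. Nut: tightens clockwise seen from above, light drag (0.1 Nm) for an unknown 0.35 to 0.8 rad, then the torque climbs to the click in about 0.2 rad more and springs back when let off. Handle room: robot's side.
- mat: Green mat fixed on the bench, 350 mm (its x) x 250 mm (its y), 2 mm thick; origin at the centre of its underside.
- flywheel: loose dark steel disc, 44 mm across, 14 mm high with its hub; a bystander, origin at the centre of its underside
- motor: loose bare aluminium motor can, 28 mm across, 28 mm high with its shaft; a bystander, origin at the centre of its underside
- jar: loose white jar with black cap, 48 mm across, 55 mm high; a bystander, origin at the centre of its underside
- lens_unit: loose black block 45 x 32 x 14 mm; a bystander, origin at the centre of its underside
- thumb_cap: loose white mushroom cap, 26 mm across, 17 mm high; a bystander, origin at the centre of its underside
- end_block: loose grey plastic block 50 x 30 x 20 mm; a bystander, origin at the centre of its underside
Mind the look-alikes: they are no part of the job. Leave any blue look-alike of the jig alone.

How it is judged (in metres and radians):
On the way, in this order (a step that is already met when the one before it is completed fails the run):
1. the wrench's head is seated on the nut: its mouth within 6 mm of the nut's axis and within 5 mm of the flange's height (horizontal distance between wrench_head and nut_foot below 0.006 m and z of wrench_head in the frame of nut_foot between -0.005 and 0.005 m), for 0.1 s.
2. the wrench has clicked on the nut: shaft more than 0.06 rad off its head (all of step 1 and angle between the x axis of wrench_head and the x axis of wrench_grip, either way round above 0.06 rad), for 0.04 s.
At the end, for the whole second after the job is handed in: the wrench lies flat (within 0.1 rad), mouth down, straight again (within 0.025 rad), at rest on the green mat, its grip point (under 20 mm above the bench) and head point both over the mat, 10 mm or more inside its edges (x of wrench_grip in the frame of mat between -0.165 and 0.165 m and y of wrench_grip in the frame of mat between -0.115 and 0.115 m and x of wrench_head in the frame of mat between -0.165 and 0.165 m and y of wrench_head in the frame of mat between -0.115 and 0.115 m and height (world z) of wrench_grip below 0.02 m and angle between wrench_grip's own z axis and vertical below 0.1 rad and angle between the x axis of wrench_head and the x axis of wrench_grip, either way round below 0.025 rad and linear speed of wrench below 0.02 m/s); the robot touches nothing.
It fails at once if the wrench is pushed on past its click (shaft more than 0.16 rad off its head): over-tightened (angle between the x axis of wrench_head and the x axis of wrench_grip, either way round above 0.16 rad).
It fails at once if the wrench is forced against the nut or the drive with more than 90 N (contact force between wrench and jig above 90 N).
It fails at once if a bystander is moved by more than 30 mm (distance of any of flywheel, motor, jar, lens_unit, thumb_cap, end_block from where it was at the start of the episode above 0.03 m).
It also fails if it takes over 72 s, if anything falls off the work surface, if the arm or the gripper's body presses on something with over 40 N, if the wrist force passes 120 N, or if a joint passes its speed limit or range.

## Working session

There is one attempt and no reset: what is moved stays moved. The work goes in short steps, Python scripts to look and compute and a tool call to move; the robot and the scene stay as the last step left them, time stands still between calls to the robot, and variables do not carry over. Pictures are saved under pics/ and viewed, at most 10 in all, crops included, and the job is handed in when it is done.

Besides the shell and the picture viewer there is one more tool, called after "Request:" as name(argument=value, ...) on one line, values as JSON. jog_arm: Moves the arm, as the interface text tells. Its arguments: {"type":"object","properties":{"steps":{"type":"array","items":{"type":"array"}}},"required":["steps"]}

```bash
mkdir -p pics; python3 - <<'E'
from rig import arm, vision
import cv2, numpy as np
ims=[]
for n in ("top","side"):
    s=vision.snapshot(n); cv2.imwrite(f"pics/{n}0.png",cv2.resize(s["pixels"][:,:,::-1],(800,600),interpolation=cv2.INTER_CUBIC))
    print(n,s["fx"],s["fy"],s["cx"],s["cy"],np.round(s["extrinsics"],4).tolist())
o=arm.observe();print(o, arm.tip_extent)
E
```

```text
top 530.0765885924475 530.0765885924475 281.32583579333124 211.01163579436505 [[0.0083, -0.9828, 0.1845, 0.2768], [-0.9995, -0.0137, -0.0278, 0.0205], [0.0298, -0.1842, -0.9824, 1.249], [0.0, 0.0, 0.0, 1.0]]
side 542.640595985747 542.640595985747 281.116704088056 204.63401415037828 [[0.9936, -0.0531, 0.0999, 0.3639], [-0.1111, -0.6263, 0.7717, -1.2436], [0.0216, -0.7778, -0.6281, 1.0995], [0.0, 0.0, 0.0, 1.0]]
{'time': 0.1, 'joint_pos': array([ 5.94147405e+01,  1.64513097e+01,  9.04144546e+01, -1.22688490e-03,
        7.32586624e+01, -8.59584123e+00]), 'joint_velocities': array([-0.12275133, -0.09562528, -0.27589934,  0.06364045,  0.02048438,
       -0.00093566]), 'joint_efforts': array([ 1.97269619e-04, -4.07293510e+01, -2.93700743e+01, -1.38706787e-04,
        3.41455489e-03, -8.02079597e-06]), 'ee_pos': array([0.25243971, 0.62539523, 0.23805088]), 'tool_rot': array([-1.79876795e+02, -1.74363225e-02,  1.58010918e+02]), 'contact_force': array([0.20335695, 0.06778239, 0.0873263 ]), 'ft_torque': array([-0.01703943, -0.02800915,  0.00356707]), 'grip_force': 0.0, 'grip_width': 1.0005294439293542} 0.008
```

View pics/top0.png

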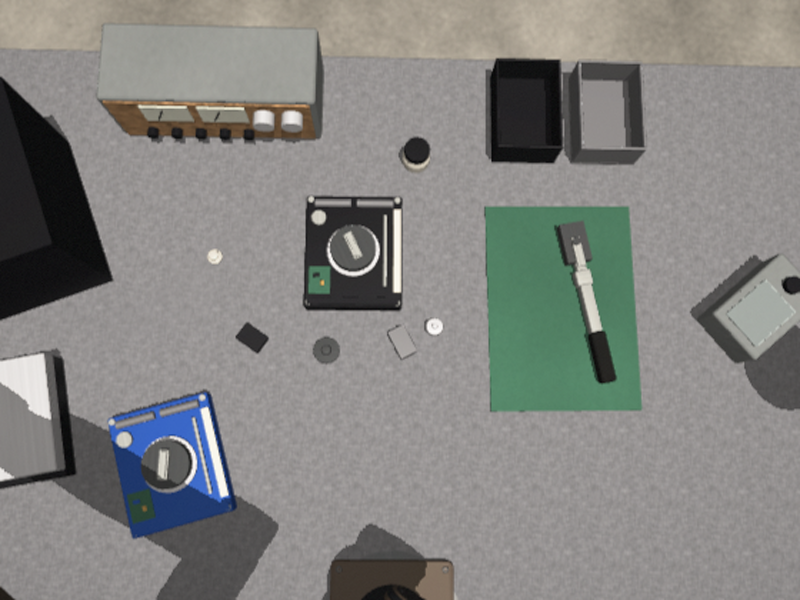

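View pics/side0.png

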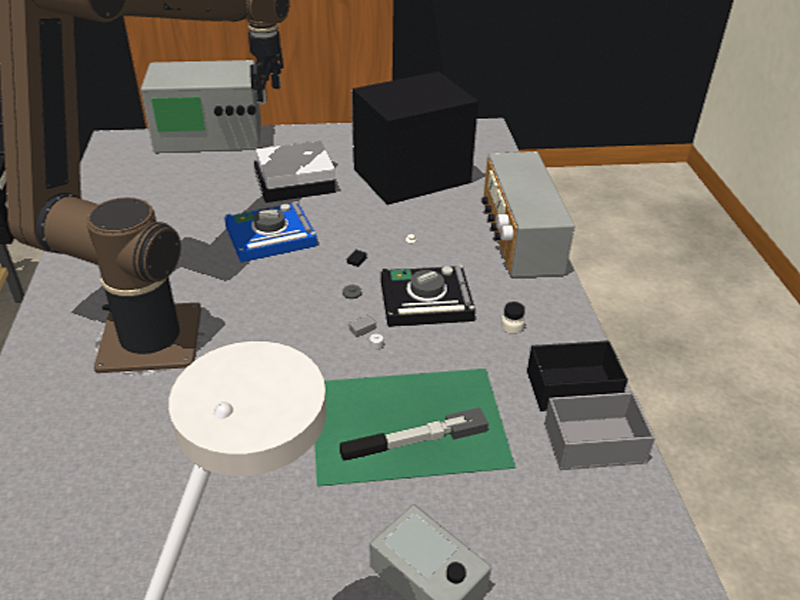

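The top view shows the black drive's nut at about (352,250) and a blue look-alike at (170,463), which I leave alone. The only wrench lies on the mat from (603,378) to (575,225). I'll confirm both in one enlarged crop.

```bash
python3 - <<'E'
from rig import vision
import cv2, numpy as np
p=vision.snapshot("top")["pixels"][:,:,::-1]
a=cv2.resize(p[150:270,380:440],None,fx=5,fy=5,interpolation=cv2.INTER_CUBIC) #300x600
b=cv2.resize(p[145:205,215:275],None,fx=8,fy=8,interpolation=cv2.INTER_CUBIC) #480x480
c=np.zeros((600,790,3),np.uint8); c[:,:300]=a; c[:480,310:790]=b
cv2.imwrite("pics/crop.png",c)
E
```

```text
(no output)
```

View pics/crop.png

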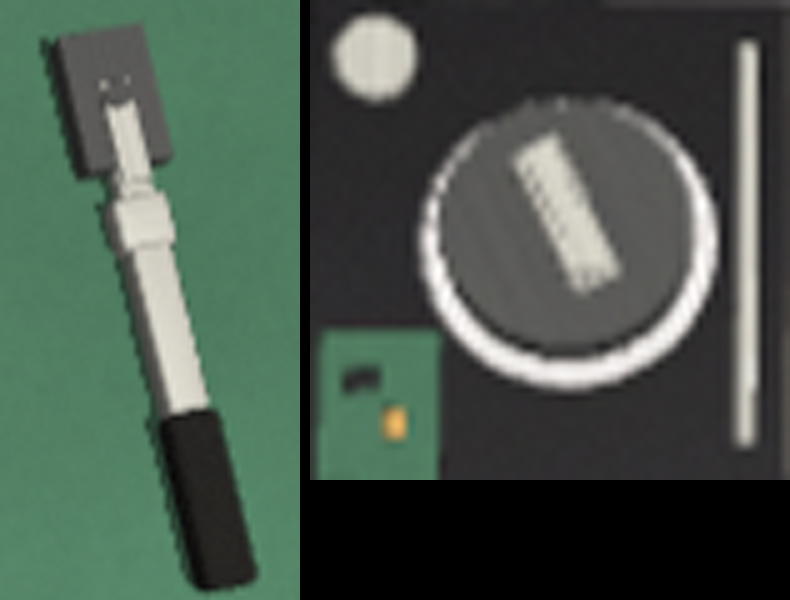

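```bash
cat > h.py <<'E'
from rig import arm, vision
import cv2, numpy as np
def ray(s,u,v,z,fish=False):
    x=(u-s["cx"])/s["fx"]; y=(v-s["cy"])/s["fy"]
    if fish:
        r=np.hypot(x,y); k=np.sin(r)/r if r>1e-9 else 1; d=np.array([x*k,y*k,np.cos(r)])
    else: d=np.array([x,y,1.])
    E=s["extrinsics"]; d=E[:3,:3]@d; o=E[:3,3]
    return o+d*(z-o[2])/d[2]
def st():
    o=arm.observe(); print("t",o["time"],"p",np.round(o["ee_pos"],4),"rpy",np.round(o["tool_rot"],2),"F",np.round(o["contact_force"],1),"T",np.round(o["ft_torque"],2),"w",round(o["grip_width"],3),"g",round(o["grip_force"],1)); return o
E
python3 - <<'E'
from h import *
s=vision.snapshot("top")
W=lambda x,y,z:ray(s,380+(x+.5)/5-.5,150+(y+.5)/5-.5,z)
N=lambda x,y,z:ray(s,215+(x-310+.5)/8-.5,145+(y+.5)/8-.5,z)
for n,p in dict(head=W(115,98,.024),end=W(228,583,.02),sh1=W(148,250,.024),sh2=W(186,410,.024)).items(): print(n,np.round(p,4))
h=W(115,98,.024)
for q in (W(186,410,.024),W(148,250,.024),W(228,583,.024)): 
    d=h-q; print(np.degrees(np.arctan2(d[1],d[0])),np.linalg.norm(d))
for n,p in dict(b1=N(536,147,.074),b2=N(602,284,.074),c=N(568,215,.074),fl=N(566,227,.06)).items(): print(n,np.round(p,4))
d=N(536,147,.074)-N(602,284,.074); print(np.degrees(np.arctan2(d[1],d[0])))
# mat corners (800px img)
for u,v in((486,207),(628,207),(641,410),(491,411)): print(np.round(ray(s,u*.7,v*.7,.002),3))
E
```

```text
head [ 0.6133 -0.3051  0.024 ]
end [ 0.3813 -0.3513  0.02  ]
sh1 [ 0.5388 -0.3184  0.024 ]
sh2 [ 0.4621 -0.3336  0.024 ]
10.668207609743616 0.15386563779267343
10.099268635426299 0.07566030238983582
10.962593999933045 0.23661292279327237
b1 [0.6083 0.0764 0.074 ]
b2 [0.5683 0.0567 0.074 ]
c [0.5884 0.0668 0.074 ]
fl [0.5885 0.0679 0.06  ]
26.112326020193315
[ 0.679 -0.158  0.002]
[ 0.683 -0.405  0.002]
[ 0.335 -0.41   0.002]
[ 0.331 -0.162  0.002]
```

```bash
cat >> h.py <<'E'
from scipy.spatial.transform import Rotation as Ro
def plan(wps,clo,after=False):
    """wps: list of (xyz, yaw, rows) ; prints rows [turn/180, shift/0.5, closure] from measured pose, rounding fed back"""
    o=arm.observe(); p=o["ee_pos"].copy(); R=Ro.from_euler("xyz",o["tool_rot"],degrees=True); k=0
    for xyz,yaw,n in wps:
        p0,yaw0=p.copy(),R.as_euler("xyz",degrees=True)[2]; dy=yaw-yaw0
        dy=(dy+180)%360-180
        for i in range(1,n+1):
            pt=p0+(np.array(xyz)-p0)*i/n; Rt=Ro.from_euler("xyz",[180,0,yaw0+dy*i/n],degrees=True)
            tu=np.round((R.inv()*Rt).as_rotvec(degrees=True)/180,4); Rn=R*Ro.from_rotvec(tu*180,degrees=True)
            A=Rn if after else R
            sh=np.round(A.inv().apply(pt-p)/.5,4); p=p+A.apply(sh*.5); R=Rn
            print([tu.tolist(),sh.tolist(),clo],end=",\n"); k+=1
            if k%8==0: print("--")
    print("end",np.round(p,4),R.as_euler("xyz",degrees=True).round(2))
E
python3 -c "
from h import *
plan([([.48,.2,.23],90,12),([.505,-.3255,.16],10.7,20)],0)"
```

```text
[[-0.0005, -0.0001, 0.0315], [-0.0617, -0.0516, 0.0015], 0],
[[0.0, 0.0, 0.0315], [-0.0665, -0.0452, 0.0014], 0],
[[0.0, 0.0, 0.0315], [-0.0707, -0.0384, 0.0014], 0],
[[0.0, 0.0, 0.0314], [-0.0741, -0.0313, 0.0014], 0],
[[0.0, 0.0, 0.0315], [-0.0768, -0.0238, 0.0014], 0],
[[0.0, 0.0, 0.0315], [-0.0788, -0.0161, 0.0014], 0],
[[0.0, 0.0, 0.0315], [-0.08, -0.0082, 0.0014], 0],
[[0.0, 0.0, 0.0315], [-0.0804, -0.0003, 0.0015], 0],
--
[[0.0, 0.0, 0.0315], [-0.0801, 0.0076, 0.0014], 0],
[[0.0, 0.0, 0.0315], [-0.0789, 0.0155, 0.0014], 0],
[[0.0001, 0.0, 0.0314], [-0.077, 0.0233, 0.0014], 0],
[[-0.0, 0.0, 0.0315], [-0.0743, 0.0307, 0.0014], 0],
[[-0.0, 0.0, 0.022], [-0.0525, 0.0025, 0.007], 0],
[[-0.0, 0.0, 0.0221], [-0.0523, 0.0061, 0.007], 0],
[[-0.0, 0.0, 0.022], [-0.0517, 0.0097, 0.007], 0],
[[-0.0, 0.0, 0.022], [-0.0509, 0.0133, 0.007], 0],
--
[[-0.0, 0.0, 0.022], [-0.0499, 0.0168, 0.007], 0],
[[-0.0, 0.0, 0.0221], [-0.0486, 0.0201, 0.007], 0],
[[-0.0, 0.0, 0.022], [-0.047, 0.0235, 0.007], 0],
[[-0.0, 0.0, 0.022], [-0.0454, 0.0267, 0.007], 0],
[[-0.0, 0.0, 0.0221], [-0.0434, 0.0298, 0.007], 0],
[[-0.0, 0.0, 0.022], [-0.0412, 0.0326, 0.007], 0],
[[-0.0, 0.0, 0.022], [-0.0389, 0.0355, 0.007], 0],
[[-0.0, 0.0, 0.0221], [-0.0363, 0.038, 0.007], 0],
--
[[-0.0, 0.0, 0.022], [-0.0336, 0.0405, 0.007], 0],
[[-0.0, 0.0, 0.022], [-0.0307, 0.0427, 0.007], 0],
[[-0.0, 0.0, 0.022], [-0.0277, 0.0448, 0.007], 0],
[[-0.0, 0.0001, 0.0221], [-0.0245, 0.0465, 0.007], 0],
[[-0.0, -0.0, 0.022], [-0.0213, 0.0481, 0.007], 0],
[[-0.0, -0.0, 0.022], [-0.0179, 0.0495, 0.007], 0],
[[-0.0, -0.0, 0.0221], [-0.0144, 0.0506, 0.007], 0],
[[-0.0, -0.0, 0.022], [-0.0109, 0.0515, 0.007], 0],
--
end [ 0.505  -0.3255  0.16  ] [-1.80e+02 -1.00e-02  1.07e+01]
```

Request:
jog_arm(steps=[[[0,0,0.0315],[-0.062,-0.052,0.001],0],[[0,0,0.0315],[-0.066,-0.045,0.001],0],[[0,0,0.0315],[-0.071,-0.038,0.001],0],[[0,0,0.0315],[-0.074,-0.031,0.001],0],[[0,0,0.0315],[-0.077,-0.024,0.001],0],[[0,0,0.0315],[-0.079,-0.016,0.001],0],[[0,0,0.0315],[-0.08,-0.008,0.001],0],[[0,0,0.0315],[-0.08,0,0.001],0]])

```text
time: 0.87
ee_pos: [0.4051, 0.3407, 0.2353]
tool_rot: [180.0, 0.0, 112.4]
contact_force: [0.7, 0.7, -0.3]
grip_width: 1.0
grip_force: 0.0
```

Request:
jog_arm(steps=[[[0,0,0.0315],[-0.08,0.008,0.001],0],[[0,0,0.0315],[-0.079,0.016,0.001],0],[[0,0,0.0315],[-0.077,0.023,0.001],0],[[0,0,0.0315],[-0.074,0.031,0.001],0],[[0,0,0.022],[-0.052,0.003,0.007],0],[[0,0,0.022],[-0.052,0.006,0.007],0],[[0,0,0.022],[-0.052,0.01,0.007],0],[[0,0,0.022],[-0.051,0.013,0.007],0]])

```text
time: 1.53
ee_pos: [0.4859, 0.0946, 0.219]
tool_rot: [-180.0, 0.0, 73.9]
contact_force: [-0.4, -0.8, 0.3]
grip_width: 1.0
grip_force: 0.0
```

Request:
jog_arm(steps=[[[0,0,0.022],[-0.05,0.017,0.007],0],[[0,0,0.022],[-0.049,0.02,0.007],0],[[0,0,0.022],[-0.047,0.024,0.007],0],[[0,0,0.022],[-0.045,0.027,0.007],0],[[0,0,0.022],[-0.043,0.03,0.007],0],[[0,0,0.022],[-0.041,0.033,0.007],0],[[0,0,0.022],[-0.039,0.036,0.007],0],[[0,0,0.022],[-0.036,0.038,0.007],0]])

```text
time: 2.2
ee_pos: [0.4969, -0.1157, 0.1911]
tool_rot: [180.0, -0.0, 42.2]
contact_force: [0.7, 1.0, 0.2]
grip_width: 1.0
grip_force: 0.0
```

Request:
jog_arm(steps=[[[0,0,0.022],[-0.034,0.041,0.007],0],[[0,0,0.022],[-0.031,0.043,0.007],0],[[0,0,0.022],[-0.028,0.045,0.007],0],[[0,0,0.022],[-0.025,0.047,0.007],0],[[0,0,0.022],[-0.021,0.048,0.007],0],[[0,0,0.022],[-0.018,0.05,0.007],0],[[0,0,0.022],[-0.014,0.051,0.007],0],[[0,0,0.022],[-0.011,0.052,0.007],0]])

```text
time: 2.87
ee_pos: [0.5074, -0.3275, 0.1629]
tool_rot: [-180.0, 0.0, 10.6]
contact_force: [0.6, 0.5, -0.7]
grip_width: 0.998
grip_force: 0.0
```

```bash
python3 - <<'E'
from h import *
st()
s=vision.snapshot("wrist"); print(s["fx"],s["cx"],s["cy"],np.round(s["extrinsics"],3).tolist())
cv2.imwrite("pics/w1.png",cv2.resize(s["pixels"][:,:,::-1],(800,600),interpolation=cv2.INTER_CUBIC))
E
```

```text
t 2.8667 p [ 0.5074 -0.3275  0.1629] rpy [-1.7998e+02  1.0000e-02  1.0560e+01] F [ 0.6  0.5 -0.7] T [-0.   -0.01 -0.03] w 0.998 g 0.0
325.19226210127806 277.447686617581 216.71654391493837 [[0.183, -0.946, -0.269, 0.575], [-0.983, -0.176, -0.051, -0.315], [0.001, 0.274, -0.962, 0.297], [0.0, 0.0, 0.0, 1.0]]
```

View pics/w1.png

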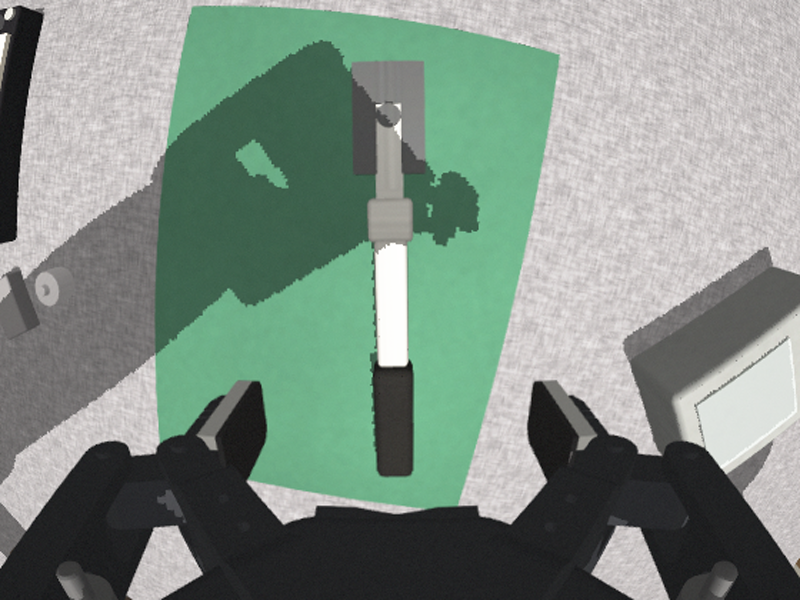

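The wrist view shows the wrench alone. The hinge pin is at (389,112), the head spans (353–425, 61–174), and the bare shaft runs from (392,245) to (393,362).

```bash
python3 - <<'E'
from h import *
s=vision.snapshot("wrist")
P=lambda x,y,z=.024:ray(s,(x+.5)*.7-.5,(y+.5)*.7-.5,z,True)
h=(P(353,61)+P(425,61)+P(425,174)+P(354,174))/4
a,b,e=P(391,245),P(393.5,362),P(395,474)
for q in (h,P(389,113),a,b,e): print(np.round(q,4), np.linalg.norm(q-h))
for q in(a,b,e): d=h-q;print(np.degrees(np.arctan2(d[1],d[0])))
y=np.radians(10.2);g=h-.11*np.array([np.cos(y),np.sin(y),0]); print(g)
E
```

```text
[ 0.6122 -0.3091  0.024 ] 0.0
[ 0.614  -0.3086  0.024 ] 0.0018996235430833316
[ 0.5376 -0.3236  0.024 ] 0.07596499968944609
[ 0.465  -0.3381  0.024 ] 0.14999747130797356
[ 0.3796 -0.3544  0.024 ] 0.23699161232060123
10.998157361448479
11.153743084191067
11.030095346406199
[ 0.50393763 -0.32855109  0.024     ]
```

```bash
python3 -c "
from h import *
st();plan([([.5045,-.3285,.013],11,8)],0)"
```

```text
t 2.9667 p [ 0.5071 -0.3295  0.1626] rpy [1.7997e+02 3.0000e-02 1.0520e+01] F [ 0.5 -0.1  0.4] T [ 0.06 -0.03  0.04] w 1.005 g 0.0
[[0.0002, 0.0002, -0.0003], [-0.0006, -0.0004, 0.0374], 0],
[[-0.0, -0.0, -0.0004], [-0.0005, -0.0003, 0.0374], 0],
[[-0.0, -0.0, -0.0003], [-0.0006, -0.0004, 0.0374], 0],
[[-0.0, -0.0, -0.0003], [-0.0006, -0.0004, 0.0374], 0],
[[-0.0, -0.0, -0.0004], [-0.0006, -0.0003, 0.0374], 0],
[[-0.0, -0.0, -0.0003], [-0.0006, -0.0004, 0.0374], 0],
[[-0.0, -0.0, -0.0003], [-0.0006, -0.0004, 0.0374], 0],
[[-0.0, -0.0, -0.0004], [-0.0006, -0.0003, 0.0374], 0],
--
end [ 0.5045 -0.3285  0.013 ] [-180.   -0.   11.]
```

Request:
jog_arm(steps=[[[0,0,-0.0004],[-0.0006,-0.0004,0.038],0],[[0,0,-0.0004],[-0.0006,-0.0004,0.038],0],[[0,0,-0.0004],[-0.0006,-0.0004,0.038],0],[[0,0,-0.0004],[-0.0006,-0.0004,0.038],0],[[0,0,-0.0004],[-0.0006,-0.0004,0.038],0],[[0,0,-0.0004],[-0.0006,-0.0004,0.038],0],[[0,0,-0.0004],[-0.0006,-0.0004,0.038],0],[[0,0,0],[0,0,0.033],0]])

```text
time: 3.63
ee_pos: [0.5049, -0.324, 0.0125]
tool_rot: [-179.9, 0.0, 11.4]
contact_force: [-0.5, 1.0, 0.3]
grip_width: 0.996
grip_force: 0.0
```

Request:
jog_arm(steps=[[[0,0,0],[0,0,0],0.3],[[0,0,0],[0,0,0],0.45],[[0,0,0],[0,0,0],0.6],[[0,0,0],[0,0,0],0.7],[[0,0,0],[0,0,0],0.8],[[0,0,0],[0,0,0],0.9],[[0,0,0],[0,0,0],1],[[0,0,0],[0,0,0],1]])

```text
time: 4.3
ee_pos: [0.5062, -0.3259, 0.0156]
tool_rot: [179.9, -0.1, 11.3]
contact_force: [0.1, 0.4, 6.4]
grip_width: 0.216
grip_force: 63.1
```

Request:
jog_arm(steps=[[[0,0,0],[0,0,0],1],[[0,0,0],[0,0,0],1],[[0,0,0],[0,0,0],1],[[0,0,0],[0,0,0],1],[[0,0,0],[0,0,0],1],[[0,0,0],[0,0,0],1],[[0,0,0],[0,0,0],1],[[0,0,0],[0,0,0],1]])

```text
time: 4.97
ee_pos: [0.5062, -0.3259, 0.0156]
tool_rot: [179.9, -0.1, 11.3]
contact_force: [-0.9, 0.2, 5.7]
grip_width: 0.219
grip_force: 63.1
```

```bash
python3 -c "
from h import *
plan([([.506,-.326,.12],11.3,6),([.491,.0196,.125],26,10)],1)"
```

```text
[[0.0005, -0.0005, -0.0], [-0.0, 0.0001, -0.0348], 1],
[[0.0, 0.0, -0.0001], [-0.0001, 0.0, -0.0348], 1],
[[0.0, 0.0, 0.0], [-0.0001, 0.0, -0.0348], 1],
[[0.0, 0.0, -0.0], [-0.0, 0.0001, -0.0348], 1],
[[0.0, 0.0, -0.0], [-0.0001, -0.0, -0.0348], 1],
[[0.0, 0.0, -0.0001], [-0.0001, 0.0, -0.0348], 1],
[[0.0, 0.0, -0.0082], [0.0106, -0.0684, -0.001], 1],
[[0.0, 0.0, -0.0081], [0.0124, -0.068, -0.001], 1],
--
[[0.0, 0.0, -0.0082], [0.0141, -0.0678, -0.001], 1],
[[0.0, 0.0, -0.0082], [0.0158, -0.0673, -0.001], 1],
[[0.0, 0.0, -0.0081], [0.0176, -0.0669, -0.001], 1],
[[0.0, 0.0, -0.0082], [0.0192, -0.0665, -0.001], 1],
[[0.0, 0.0, -0.0081], [0.021, -0.0659, -0.0011], 1],
[[0.0, 0.0, -0.0082], [0.0227, -0.0654, -0.001], 1],
[[0.0, 0.0, -0.0082], [0.0243, -0.0648, -0.001], 1],
[[0.0, 0.0, -0.0081], [0.0259, -0.0641, -0.001], 1],
--
end [0.491  0.0196 0.125 ] [180.     0.    25.99]
```

Request:
jog_arm(steps=[[[0,0,0],[0,0,-0.02],1],[[0,0,0],[0,0,-0.04],1],[[0,0,0],[0,0,-0.04],1],[[0,0,0],[0,0,-0.04],1],[[0,0,0],[0,0,-0.04],1],[[0,0,0],[0,0,-0.03],1],[[0,0,-0.008],[0.01,-0.04,0],1],[[0,0,-0.008],[0.012,-0.068,0],1]])

```text
time: 5.63
ee_pos: [0.5051, -0.2727, 0.1202]
tool_rot: [179.8, -0.1, 14.0]
contact_force: [0.1, 0.9, -4.7]
grip_width: 0.215
grip_force: 61.6
```

Request:
jog_arm(steps=[[[0,0,-0.008],[0.014,-0.068,0],1],[[0,0,-0.008],[0.016,-0.067,0],1],[[0,0,-0.008],[0.018,-0.067,0],1],[[0,0,-0.008],[0.019,-0.066,0],1],[[0,0,-0.008],[0.021,-0.066,0],1],[[0,0,-0.008],[0.023,-0.065,0],1],[[0,0,-0.008],[0.024,-0.055,0],1],[[0,0,-0.008],[0.02,-0.03,0],1]])

```text
time: 6.3
ee_pos: [0.4972, -0.012, 0.1171]
tool_rot: [-179.8, 0.2, 25.9]
contact_force: [0.6, -0.3, -5.1]
grip_width: 0.213
grip_force: 61.6
```

```bash
python3 -c "
from h import *
vision.snapshot('top');vision.snapshot('top');st();plan([([.491,.0196,.115],26,8)],1)
s=vision.snapshot('wrist');w=cv2.resize(s['pixels'][:,:,::-1],(800,600),interpolation=cv2.INTER_CUBIC)
cv2.imwrite('pics/w2.png',w)
"
```

```text
t 6.4 p [ 0.4982 -0.0123  0.1174] rpy [-1.7984e+02  1.5000e-01  2.5920e+01] F [-0.3 -0.4 -5.2] T [-0.11  0.1   0.04] w 0.215 g 61.6
[[-0.0009, 0.0008, -0.0001], [0.0019, -0.008, 0.0006], 1],
[[0.0, 0.0, -0.0], [0.0018, -0.0079, 0.0006], 1],
[[0.0, 0.0, -0.0001], [0.0019, -0.008, 0.0006], 1],
[[0.0, 0.0, -0.0], [0.0019, -0.0079, 0.0007], 1],
[[0.0, 0.0, -0.0001], [0.0019, -0.008, 0.0006], 1],
[[0.0, 0.0, -0.0], [0.0018, -0.0079, 0.0006], 1],
[[0.0, 0.0, -0.0001], [0.0019, -0.008, 0.0006], 1],
[[0.0, 0.0, -0.0], [0.0019, -0.0079, 0.0006], 1],
--
end [0.491  0.0196 0.115 ] [180.   0.  26.]
```

View pics/w2.png

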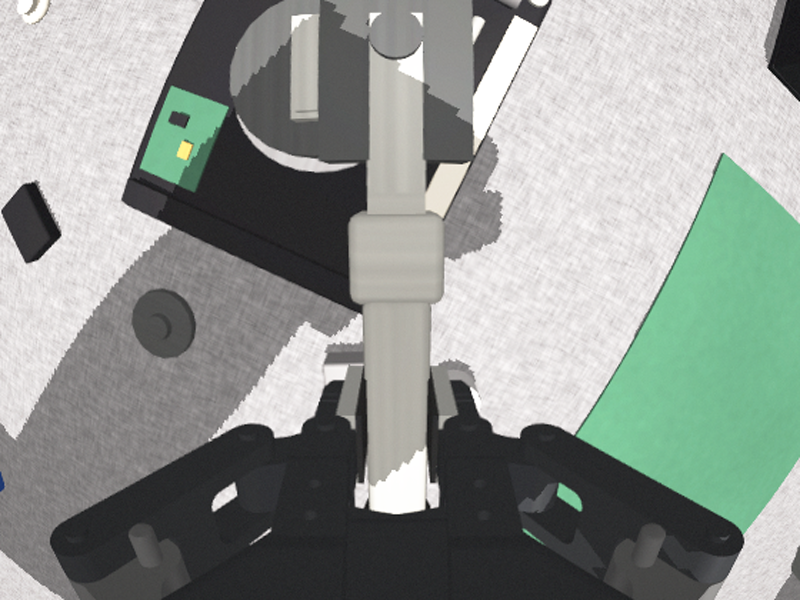

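```bash
python3 - <<'E'
from h import *
s=vision.snapshot("wrist");o=st()
P=lambda x,y,z:ray(s,(x+.5)*.7-.5,(y+.5)*.7-.5,z,True)
zt=o["ee_pos"][2]-.0136+.022
yw=np.radians(25.9);u=np.array([np.cos(yw),np.sin(yw)]);n=np.array([-u[1],u[0]])
t=o["ee_pos"][:2]
f=lambda q:(np.round([(q[:2]-t)@u,(q[:2]-t)@n],4),np.round(q[:2],4))
for nm,q in dict(L=P(318.5,161,zt),R=P(474,161,zt),sh1=P(396,350,zt),pin=P(395.5,33,zt),pinhi=P(395.5,33,zt+.005)).items(): print(nm,*f(q))
for nm,q in dict(barL=P(291,108,.074),barR=P(318,108,.074),barLt=P(292,17,.074),footL=P(290.5,120,.07),footR=P(319,120,.07)).items(): print(nm,*f(q))
E
```

```text
t 6.5 p [ 0.4989 -0.0148  0.1179] rpy [-1.7995e+02  1.3000e-01  2.5750e+01] F [-0.3  0.  -6.1] T [-0.08  0.06  0.05] w 0.222 g 61.6
L [0.0752 0.0219] [0.557  0.0377]
R [ 0.0751 -0.0196] [5.75e-01 4.00e-04]
sh1 [0.0218 0.0013] [ 0.518  -0.0041]
pin [0.1106 0.0013] [0.5978 0.0347]
pinhi [0.1089 0.0013] [0.5963 0.034 ]
barL [0.0987 0.0412] [0.5697 0.0654]
barR [0.0981 0.0307] [0.5737 0.0557]
barLt [0.1365 0.0414] [0.6036 0.0821]
footL [0.0945 0.0423] [0.5654 0.0646]
footR [0.0939 0.031 ] [0.5698 0.0541]
```

The wrist view shows the bar at (305,15–118), parallel to the wrench. The head's rear edge is at y=160, x 318–474. Head relative to bar works out to 8 mm further forward and 35 mm to the left.

Request:
jog_arm(steps=[[[0,0,0],[0.002,-0.008,0],1],[[0,0,0],[0.003,-0.014,0],1],[[0,0,0],[0.003,-0.014,0],1],[[0,0,0],[0.003,-0.014,0.006],1],[[0,0,0],[0.003,-0.012,0.007],1],[[0,0,0],[0.002,-0.008,0.007],1],[[0,0,0],[0,0,0],1],[[0,0,0],[0,0,0],1]])

```text
time: 7.17
ee_pos: [0.4916, 0.0201, 0.1083]
tool_rot: [-180.0, 0.1, 25.7]
contact_force: [0.6, 0.9, -4.7]
grip_width: 0.212
grip_force: 61.6
```

```bash
python3 - <<'E'
from h import *
P=[]
for i in range(6):
    s=vision.snapshot("wrist"); o=arm.observe(); P.append(np.r_[o["ee_pos"],o["tool_rot"][2]])
print(np.round(P,4))
w=cv2.resize(s['pixels'][:190,110:440,::-1],None,fx=2.4,fy=2.4,interpolation=cv2.INTER_CUBIC)
t=vision.snapshot("top")["pixels"][140:215,200:300,::-1]
cv2.imwrite('pics/w3.png',w); cv2.imwrite('pics/t3.png',cv2.resize(t,None,fx=7,fy=7,interpolation=cv2.INTER_CUBIC))
E
```

```text
[[4.92000e-01 1.98000e-02 1.08600e-01 2.56963e+01]
 [4.92300e-01 1.97000e-02 1.08900e-01 2.56790e+01]
 [4.92400e-01 1.96000e-02 1.09000e-01 2.56673e+01]
 [4.92400e-01 1.95000e-02 1.09000e-01 2.56591e+01]
 [4.92400e-01 1.95000e-02 1.09100e-01 2.56552e+01]
 [4.92300e-01 1.95000e-02 1.09000e-01 2.56519e+01]]
```

View pics/w3.png

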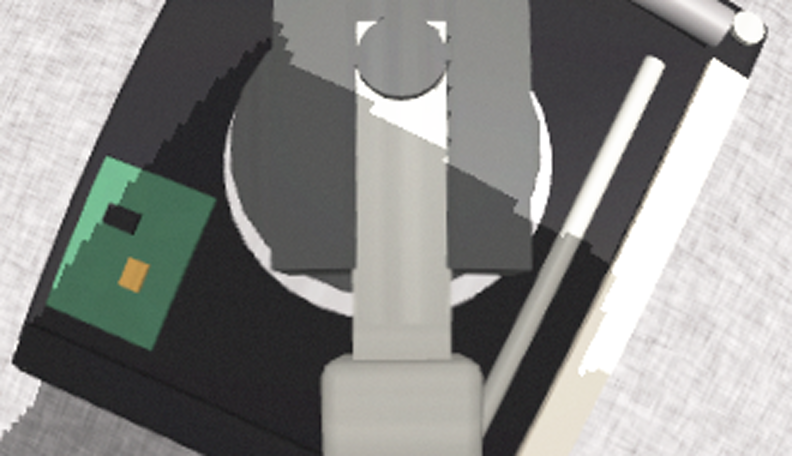

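```bash
python3 - <<'E'
from h import *
s=vision.snapshot("wrist");o=st()
P=lambda x,y,z:ray(s,110+(x+.5)/2.4-.5,(y+.5)/2.4-.5,z,True)
zt=o["ee_pos"][2]-.0136+.022
yw=np.radians(o["tool_rot"][2]);u=np.array([np.cos(yw),np.sin(yw)]);n=np.array([-u[1],u[0]])
t=o["ee_pos"][:2]
f=lambda q:(np.round([(q[:2]-t)@u,(q[:2]-t)@n],4),np.round(q[:2],4))
for nm,q in dict(L=P(272,270,zt),R=P(532,270,zt),pin=P(402,56,zt),flL=P(231,160,.06),flR=P(541,160,.06),flB=P(385,291,.06)).items(): print(nm,*f(q))
E
```

```text
t 7.5667 p [0.4922 0.0196 0.109 ] rpy [ 1.7999e+02 -1.0000e-02  2.5660e+01] F [ 0.1  0.2 -5.4] T [-0.04  0.08 -0.02] w 0.211 g 61.6
L [0.0752 0.0209] [0.551  0.0709]
R [ 0.0752 -0.0206] [0.5689 0.0336]
pin [1.106e-01 1.000e-04] [0.5919 0.0676]
flL [0.1049 0.04  ] [0.5694 0.1011]
flR [ 0.1044 -0.0322] [0.6003 0.0358]
flB [0.0725 0.004 ] [0.5558 0.0546]
```

View pics/t3.png

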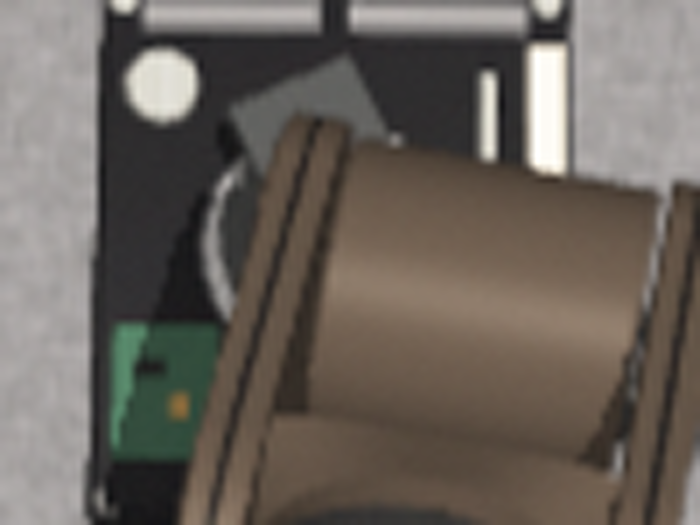

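Request:
jog_arm(steps=[[[0,0,0],[-0.001,-0.002,0.004],1],[[0,0,0],[-0.001,-0.002,0.006],1],[[0,0,0],[0,0,0.006],1],[[0,0,0],[0,0,0.006],1],[[0,0,0],[0,0,0.006],1],[[0,0,0],[0,0,0.006],1],[[0,0,0],[0,0,0.004],1],[[0,0,0],[0,0,0.002],1]])

```text
time: 8.23
ee_pos: [0.49, 0.0212, 0.0883]
tool_rot: [-180.0, 0.0, 25.7]
contact_force: [0.0, -1.1, -5.8]
grip_width: 0.212
grip_force: 61.6
```

Request:
jog_arm(steps=[[[0,0,0],[0,0,0.001],1],[[0,0,0],[0,0,0.001],1],[[0,0,0],[0,0,0.001],1],[[0,0,0],[0,0,0.001],1],[[0,0,0],[0,0,0.001],1],[[0,0,0],[0,0,0.001],1],[[0,0,0],[0,0,0.001],1],[[0,0,0],[0,0,0.001],1]])

```text
time: 8.9
ee_pos: [0.4903, 0.0211, 0.0848]
tool_rot: [180.0, -0.0, 25.7]
contact_force: [0.1, -0.2, -5.2]
grip_width: 0.218
grip_force: 61.6
```

Request:
jog_arm(steps=[[[0,0,0],[0,0,0.001],1],[[0,0,0],[0,0,0.001],1],[[0,0,0],[0,0,0.001],1],[[0,0,0],[0,0,0.001],1],[[0,0,0],[0,0,0.001],1],[[0,0,0],[0,0,0.001],1],[[0,0,0],[0,0,0.001],1],[[0,0,0],[0,0,0.001],1]])

```text
time: 9.57
ee_pos: [0.4903, 0.0211, 0.0808]
tool_rot: [-180.0, 0.0, 25.7]
contact_force: [0.9, 0.5, -5.0]
grip_width: 0.215
grip_force: 61.6
```

Request:
jog_arm(steps=[[[0,0,0],[0,0,0.001],1],[[0,0,0],[0,0,0.001],1],[[0,0,0],[0,0,0.001],1],[[0,0,0],[0,0,0.001],1],[[0,0,0],[0,0,0.001],1],[[0,0,0],[0,0,0.001],1],[[0,0,0],[0,0,0.001],1],[[0,0,0],[0,0,0.001],1]])

```text
time: 10.23
ee_pos: [0.4903, 0.0211, 0.0768]
tool_rot: [-180.0, 0.0, 25.7]
contact_force: [0.1, -0.1, -5.2]
grip_width: 0.215
grip_force: 61.6
```

Request:
jog_arm(steps=[[[0,0,0],[0,0,0.001],1],[[0,0,0],[0,0,0.001],1],[[0,0,0],[0,0,0.001],1],[[0,0,0],[0,0,0.001],1],[[0,0,0],[0,0,0.0005],1],[[0,0,0],[0,0,0],1],[[0,0,0],[0,0,0],1],[[0,0,0],[0,0,0],1]])

```text
time: 10.9
ee_pos: [0.4903, 0.0211, 0.0746]
tool_rot: [180.0, -0.0, 25.7]
contact_force: [0.0, -0.8, -4.8]
grip_width: 0.22
grip_force: 61.6
```

Request:
jog_arm(steps=[[[0,0,0],[0,0,0.0005],1],[[0,0,0],[0,0,0.0005],1],[[0,0,0],[0,0,0.0005],1],[[0,0,0],[0,0,0.0005],1],[[0,0,0],[0,0,0],1],[[0,0,0],[0,0,0],1],[[0,0,0],[0,0,0],1],[[0,0,0],[0,0,0],1]])

```text
time: 11.57
ee_pos: [0.4904, 0.0211, 0.0736]
tool_rot: [180.0, -0.0, 25.7]
contact_force: [-1.5, -0.4, -4.9]
grip_width: 0.215
grip_force: 61.7
```

Request:
jog_arm(steps=[[[0,0,0],[0,0,0.0005],1],[[0,0,0],[0,0,0.0005],1],[[0,0,0],[0,0,0.0005],1],[[0,0,0],[0,0,0],1],[[0,0,0],[0,0,0],1],[[0,0,0],[0,0,0],1],[[0,0,0],[0,0,0],1],[[0,0,0],[0,0,0],1]])

```text
time: 12.23
ee_pos: [0.4903, 0.0211, 0.073]
tool_rot: [180.0, 0.0, 25.7]
contact_force: [-3.5, -1.4, -0.0]
grip_width: 0.223
grip_force: 62.2
```

```bash
python3 - <<'E'
from h import *
st(); s=vision.snapshot("wrist")
w=cv2.resize(s['pixels'][:190,110:440,::-1],None,fx=2.4,fy=2.4,interpolation=cv2.INTER_CUBIC)
cv2.imwrite('pics/w4.png',w); st()
E
```

```text
t 12.2333 p [0.4903 0.0211 0.073 ] rpy [179.99   0.    25.68] F [-3.5 -1.4 -0. ] T [-0.05  0.28  0.02] w 0.223 g 62.2
t 12.2833 p [0.4904 0.021  0.073 ] rpy [179.99   0.    25.67] F [-2.8 -1.9  1.2] T [-0.03  0.25  0.06] w 0.214 g 62.2
```

View pics/w4.png

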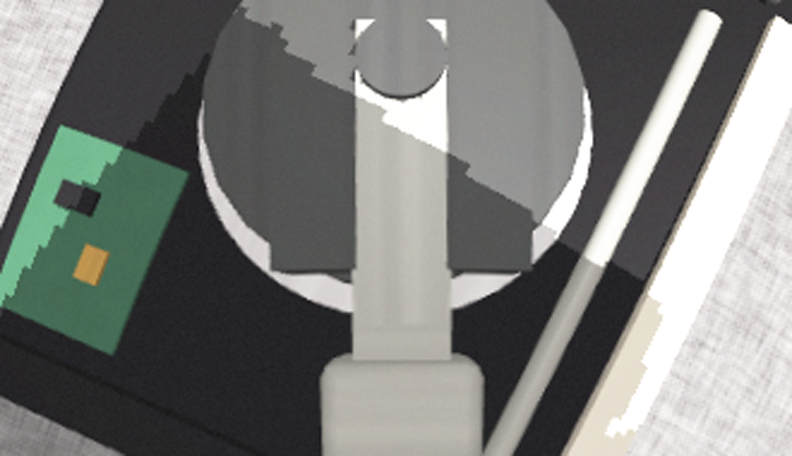

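Seated: TCP is at the expected height and the vertical load is taken up. Next I turn clockwise about the head axis, 0.109 m along tool +x.

Request:
jog_arm(steps=[[[0,0,0.004],[0,-0.00275,0],1],[[0,0,0.004],[0,-0.00275,0],1],[[0,0,0.004],[0,-0.00275,0],1],[[0,0,0.004],[0,-0.00275,0],1],[[0,0,0.004],[0,-0.00275,0],1],[[0,0,0.004],[0,-0.00275,0],1],[[0,0,0.004],[0,-0.00275,0],1],[[0,0,0.004],[0,-0.00275,0],1]])

```text
time: 12.95
ee_pos: [0.4861, 0.0313, 0.0729]
tool_rot: [180.0, -0.0, 19.8]
contact_force: [-2.9, -3.2, 0.3]
grip_width: 0.215
grip_force: 62.3
```

Request:
jog_arm(steps=[[[0,0,0.004],[0,-0.00275,0],1],[[0,0,0.004],[0,-0.00275,0],1],[[0,0,0.004],[0,-0.00275,0],1],[[0,0,0.004],[0,-0.00275,0],1],[[0,0,0.004],[0,-0.00275,0],1],[[0,0,0.004],[0,-0.00275,0],1],[[0,0,0.004],[0,-0.00275,0],1],[[0,0,0.004],[0,-0.00275,0],1]])

```text
time: 13.62
ee_pos: [0.4827, 0.0419, 0.0729]
tool_rot: [180.0, -0.0, 14.1]
contact_force: [-2.8, -2.3, 0.1]
grip_width: 0.214
grip_force: 62.4
```

```bash
cat >> h.py <<'E'
def chk(L=.1093):
    o=st(); y=np.radians(o["tool_rot"][2]); u=np.array([np.cos(y),np.sin(y)]); n=np.array([-u[1],u[0]])
    F=o["contact_force"][:2]; c=o["ee_pos"][:2]+L*u
    print("C",np.round(c,4),"F along/across",np.round([F@u,F@n],2),"M about nut",round(-L*(F@n)+o["ft_torque"][2],3))
E
python3 -c "
from h import *
chk()"
```

```text
t 13.6167 p [0.4827 0.0419 0.0729] rpy [ 1.800e+02 -1.000e-02  1.408e+01] F [-2.8 -2.3  0.1] T [-0.33  0.07 -0.12] w 0.214 g 62.4
C [0.5887 0.0684] F along/across [-3.3  -1.56] M about nut 0.054
```

Request:
jog_arm(steps=[[[0,0,0.004],[0,-0.00275,0],1],[[0,0,0.004],[0,-0.00275,0],1],[[0,0,0.004],[0,-0.00275,0],1],[[0,0,0.004],[0,-0.00275,0],1],[[0,0,0.004],[0,-0.00275,0],1],[[0,0,0.004],[0,-0.00275,0],1],[[0,0,0.004],[0,-0.00275,0],1],[[0,0,0.004],[0,-0.00275,0],1]])

```text
time: 14.28
ee_pos: [0.4804, 0.0526, 0.0728]
tool_rot: [180.0, 0.0, 8.3]
contact_force: [-2.1, -2.6, 0.7]
grip_width: 0.216
grip_force: 62.5
```

Request:
jog_arm(steps=[[[0,0,0.004],[0,-0.00275,0],1],[[0,0,0.004],[0,-0.00275,0],1],[[0,0,0.004],[0,-0.00275,0],1],[[0,0,0.004],[0,-0.00275,0],1],[[0,0,0.004],[0,-0.00275,0],1],[[0,0,0.004],[0,-0.00275,0],1],[[0,0,0.004],[0,-0.00275,0],1],[[0,0,0.004],[0,-0.00275,0],1]])

```text
time: 14.95
ee_pos: [0.4792, 0.0636, 0.0728]
tool_rot: [-180.0, 0.0, 2.6]
contact_force: [-3.5, -2.1, 1.5]
grip_width: 0.219
grip_force: 62.5
```

```bash
python3 -c "
from h import *
chk()"
```

```text
t 14.95 p [0.4792 0.0636 0.0728] rpy [-1.80e+02  3.00e-02  2.56e+00] F [-3.5 -2.1  1.5] T [-0.46  0.24 -0.17] w 0.219 g 62.5
C [0.5884 0.0685] F along/across [-3.57 -1.9 ] M about nut 0.043
```

Request:
jog_arm(steps=[[[0,0,0.004],[0,-0.00275,0],1],[[0,0,0.004],[0,-0.00275,0],1],[[0,0,0.004],[0,-0.00275,0],1],[[0,0,0.004],[0,-0.00275,0],1],[[0,0,0.004],[0,-0.00275,0],1],[[0,0,0.004],[0,-0.00275,0],1],[[0,0,0.004],[0,-0.00275,0],1],[[0,0,0.004],[0,-0.00275,0],1]])

```text
time: 15.62
ee_pos: [0.4793, 0.0746, 0.0728]
tool_rot: [-180.0, -0.0, -3.2]
contact_force: [-2.9, -1.4, 0.9]
grip_width: 0.217
grip_force: 62.4
```

Request:
jog_arm(steps=[[[0,0,0.004],[0,-0.00275,0],1],[[0,0,0.004],[0,-0.00275,0],1],[[0,0,0.004],[0,-0.00275,0],1],[[0,0,0.004],[0,-0.00275,0],1],[[0,0,0.004],[0,-0.00275,0],1],[[0,0,0.004],[0,-0.00275,0],1],[[0,0,0.004],[0,-0.00275,0],1],[[0,0,0.004],[0,-0.00275,0],1]])

```text
time: 16.28
ee_pos: [0.4803, 0.0855, 0.0728]
tool_rot: [-180.0, 0.0, -9.0]
contact_force: [-2.8, -1.3, 1.9]
grip_width: 0.217
grip_force: 62.4
```

Request:
jog_arm(steps=[[[0,0,0.004],[0,-0.00275,0],1],[[0,0,0.004],[0,-0.00275,0],1],[[0,0,0.004],[0,-0.00275,0],1],[[0,0,0.004],[0,-0.00275,0],1],[[0,0,0.004],[0,-0.00275,0],1],[[0,0,0.004],[0,-0.00275,0],1],[[0,0,0.004],[0,-0.00275,0],1],[[0,0,0.004],[0,-0.00275,0],1]])

```text
time: 16.95
ee_pos: [0.4824, 0.0963, 0.0728]
tool_rot: [180.0, 0.0, -14.7]
contact_force: [-4.6, -1.2, 1.9]
grip_width: 0.218
grip_force: 62.5
```

```bash
python3 -c "
from h import *
chk(); print(arm.observe()['joint_pos'])"
```

```text
t 16.95 p [0.4824 0.0963 0.0728] rpy [ 1.800e+02  3.000e-02 -1.472e+01] F [-4.6 -1.2  1.9] T [-0.24  0.33 -0.16] w 0.218 g 62.5
C [0.5881 0.0686] F along/across [-4.13 -2.3 ] M about nut 0.087
[-5.44362223e-01  5.43399445e+00  1.22376743e+02  5.66819129e-03
  5.22195323e+01  1.04170963e+02]
```

Request:
jog_arm(steps=[[[0,0,0.004],[0.0001,-0.00275,0],1],[[0,0,0.004],[0.0001,-0.00275,0],1],[[0,0,0.004],[0.0001,-0.00275,0],1],[[0,0,0.004],[0.0001,-0.00275,0],1],[[0,0,0.004],[0.0001,-0.00275,0],1],[[0,0,0.004],[0.0001,-0.00275,0],1],[[0,0,0.004],[0.0001,-0.00275,0],1],[[0,0,0.004],[0.0001,-0.00275,0],1]])

```text
time: 17.62
ee_pos: [0.4863, 0.1067, 0.0728]
tool_rot: [-180.0, -0.0, -20.5]
contact_force: [-4.0, -0.0, 1.0]
grip_width: 0.218
grip_force: 62.4
```

```bash
python3 -c "
from h import *
chk()"
```

```text
t 17.6167 p [0.4863 0.1067 0.0728] rpy [-1.800e+02 -1.000e-02 -2.046e+01] F [-4. -0.  1.] T [-0.16  0.17 -0.07] w 0.218 g 62.4
C [0.5887 0.0685] F along/across [-3.72 -1.42] M about nut 0.088
```

Request:
jog_arm(steps=[[[0,0,0.004],[0,-0.00275,0],1],[[0,0,0.004],[0,-0.00275,0],1],[[0,0,0.004],[0,-0.00275,0],1],[[0,0,0.004],[0,-0.00275,0],1],[[0,0,0.004],[0,-0.00275,0],1],[[0,0,0.004],[0,-0.00275,0],1],[[0,0,0.004],[0,-0.00275,0],1],[[0,0,0.004],[0,-0.00275,0],1]])

```text
time: 18.28
ee_pos: [0.4908, 0.1169, 0.073]
tool_rot: [-180.0, -0.0, -26.2]
contact_force: [-0.3, 1.0, -0.9]
grip_width: 0.217
grip_force: 62.3
```

```bash
python3 -c "
from h import *
chk()"
```

```text
t 18.2833 p [0.4908 0.1169 0.073 ] rpy [-1.7999e+02 -4.0000e-02 -2.6180e+01] F [-0.3  1.  -0.9] T [ 0.07 -0.06  0.46] w 0.217 g 62.3
C [0.5889 0.0686] F along/across [-0.71  0.76] M about nut 0.38
```

Request:
jog_arm(steps=[[[0,0,0.0014],[0,-0.00096,0],1],[[0,0,0.0014],[0,-0.00096,0],1],[[0,0,0.0014],[0,-0.00096,0],1],[[0,0,0.0014],[0,-0.00096,0],1],[[0,0,0.0014],[0,-0.00096,0],1],[[0,0,0.0014],[0,-0.00096,0],1],[[0,0,0.0014],[0,-0.00096,0],1],[[0,0,0.0014],[0,-0.00096,0],1]])

```text
time: 18.95
ee_pos: [0.4923, 0.12, 0.0729]
tool_rot: [180.0, -0.0, -28.2]
contact_force: [-1.2, 0.6, -1.2]
grip_width: 0.22
grip_force: 62.4
```

```bash
python3 -c "
from h import *
chk()"
```

```text
t 18.95 p [0.4923 0.12   0.0729] rpy [ 1.7999e+02 -1.0000e-02 -2.8190e+01] F [-1.2  0.6 -1.2] T [-0.05 -0.17  0.53] w 0.22 g 62.4
C [0.5887 0.0684] F along/across [-1.39 -0.02] M about nut 0.535
```

Request:
jog_arm(steps=[[[0,0,0.0014],[0,-0.00096,0],1],[[0,0,0.0014],[0,-0.00096,0],1],[[0,0,0.0014],[0,-0.00096,0],1],[[0,0,0.0014],[0,-0.00096,0],1],[[0,0,0.0014],[0,-0.00096,0],1],[[0,0,0.0014],[0,-0.00096,0],1],[[0,0,0.0014],[0,-0.00096,0],1],[[0,0,0.0014],[0,-0.00096,0],1]])

```text
time: 19.62
ee_pos: [0.4941, 0.1234, 0.0728]
tool_rot: [180.0, -0.0, -30.2]
contact_force: [-1.7, 0.0, 0.4]
grip_width: 0.223
grip_force: 62.5
```

```bash
python3 -c "
from h import *
chk()"
```

```text
t 19.6167 p [0.4941 0.1234 0.0728] rpy [179.98  -0.   -30.21] F [-1.7  0.   0.4] T [-0.23 -0.05  0.57] w 0.223 g 62.5
C [0.5886 0.0684] F along/across [-1.5  -0.87] M about nut 0.666
```

Request:
jog_arm(steps=[[[0,0,0.0014],[0,-0.00096,0],1],[[0,0,0.0014],[0,-0.00096,0],1],[[0,0,0.0014],[0,-0.00096,0],1],[[0,0,0.0014],[0,-0.00096,0],1],[[0,0,0.0014],[0,-0.00096,0],1],[[0,0,0.0014],[0,-0.00096,0],1],[[0,0,0],[0,0,0],1],[[0,0,0],[0,0,0],1]])

```text
time: 20.28
ee_pos: [0.4955, 0.1258, 0.0728]
tool_rot: [180.0, 0.0, -31.7]
contact_force: [-1.3, -0.7, 0.6]
grip_width: 0.218
grip_force: 62.5
```

```bash
python3 -c "
from h import *
chk()"
```

```text
t 20.2833 p [0.4955 0.1258 0.0728] rpy [179.98   0.   -31.7 ] F [-1.3 -0.7  0.6] T [-0.48 -0.01  0.6 ] w 0.218 g 62.5
C [0.5885 0.0684] F along/across [-0.71 -1.28] M about nut 0.738
```

Request:
jog_arm(steps=[[[0,0,0.0014],[0,-0.00096,0],1],[[0,0,0.0014],[0,-0.00096,0],1],[[0,0,0.0014],[0,-0.00096,0],1],[[0,0,0.0014],[0,-0.00096,0],1],[[0,0,0.0014],[0,-0.00096,0],1],[[0,0,0.0014],[0,-0.00096,0],1],[[0,0,0],[0,0,0],1],[[0,0,0],[0,0,0],1]])

```text
time: 20.95
ee_pos: [0.497, 0.1283, 0.0728]
tool_rot: [180.0, 0.0, -33.2]
contact_force: [-1.6, -2.8, 2.0]
grip_width: 0.215
grip_force: 62.6
```

```bash
python3 -c "
from h import *
chk()"
```

```text
t 20.95 p [0.497  0.1283 0.0728] rpy [ 1.7997e+02  1.0000e-02 -3.3220e+01] F [-1.6 -2.8  2. ] T [-0.63  0.12  0.56] w 0.215 g 62.6
C [0.5884 0.0684] F along/across [ 0.18 -3.2 ] M about nut 0.907
```

Request:
jog_arm(steps=[[[0,0,0.0014],[0,-0.00096,0],1],[[0,0,0.0014],[0,-0.00096,0],1],[[0,0,0.0014],[0,-0.00096,0],1],[[0,0,0.0014],[0,-0.00096,0],1],[[0,0,0],[0,0,0],1],[[0,0,0],[0,0,0],1],[[0,0,0],[0,0,0],1],[[0,0,0],[0,0,0],1]])

```text
time: 21.62
ee_pos: [0.4984, 0.1303, 0.0729]
tool_rot: [-179.9, -0.0, -34.3]
contact_force: [-2.0, -0.1, -0.5]
grip_width: 0.215
grip_force: 62.4
```

```bash
python3 -c "
from h import *
chk()"
```

```text
t 21.6167 p [0.4984 0.1303 0.0729] rpy [-179.93   -0.    -34.28] F [-2.  -0.1 -0.5] T [-0.27 -0.03  0.44] w 0.215 g 62.4
C [0.5887 0.0687] F along/across [-1.64 -1.18] M about nut 0.574
```

The moment fell from 0.91 to 0.57 Nm, which looks like the click. I'll confirm it in the wrist view.

```bash
python3 - <<'E'
from h import *
s=vision.snapshot("wrist")
cv2.imwrite('pics/w5.png',cv2.resize(s['pixels'][:190,110:440,::-1],None,fx=2.4,fy=2.4,interpolation=cv2.INTER_CUBIC)); chk()
E
```

```text
t 21.6667 p [0.4984 0.1303 0.0729] rpy [-179.94   -0.    -34.26] F [-1.9  0.1 -0.3] T [-0.29 -0.04  0.47] w 0.212 g 62.4
C [0.5887 0.0687] F along/across [-1.63 -1.02] M about nut 0.577
```

View pics/w5.png

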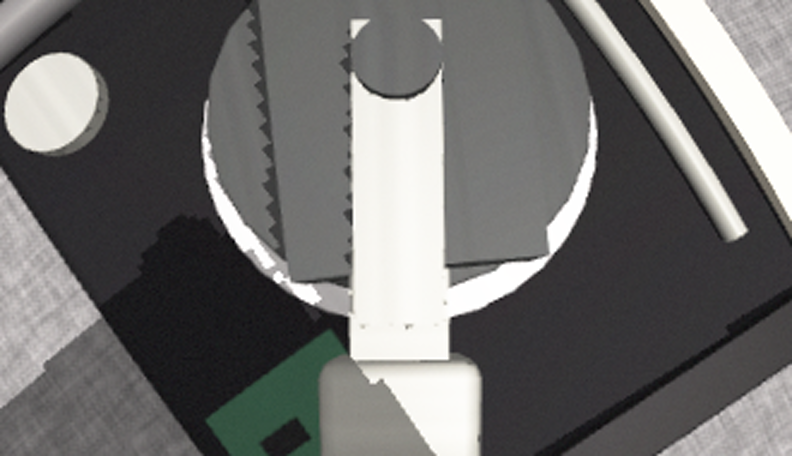

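Clicked: the head's rear edge, (288,282)→(548,254), is about 0.107 rad off the shaft. I back off now to let it straighten.

Request:
jog_arm(steps=[[[0,0,-0.004],[0,0.00275,0],1],[[0,0,-0.004],[0,0.00275,0],1],[[0,0,-0.004],[0,0.00275,0],1],[[0,0,-0.004],[0,0.00275,0],1],[[0,0,-0.004],[0,0.00275,0],1],[[0,0,-0.004],[0,0.00275,0],1],[[0,0,-0.004],[0,0.00275,0],1],[[0,0,-0.004],[0,0.00275,0],1]])

```text
time: 22.33
ee_pos: [0.4925, 0.1204, 0.0729]
tool_rot: [-180.0, -0.0, -28.4]
contact_force: [-0.0, -0.1, -0.0]
grip_width: 0.217
grip_force: 62.3
```

Request:
jog_arm(steps=[[[0,0,-0.004],[0,0.00275,0],1],[[0,0,-0.004],[0,0.00275,0],1],[[0,0,-0.004],[0,0.00275,0],1],[[0,0,-0.004],[0,0.00275,0],1],[[0,0,-0.004],[0,0.00275,0],1],[[0,0,-0.004],[0,0.00275,0],1],[[0,0,0],[0,0,0],1],[[0,0,0],[0,0,0],1]])

```text
time: 23.0
ee_pos: [0.4891, 0.1134, 0.073]
tool_rot: [-179.9, -0.1, -24.2]
contact_force: [2.8, 2.2, -2.3]
grip_width: 0.219
grip_force: 62.1
```

```bash
python3 -c "
from h import *
chk()"
```

```text
t 23.0 p [0.4891 0.1134 0.073 ] rpy [-1.7994e+02 -5.0000e-02 -2.4170e+01] F [ 2.8  2.2 -2.3] T [ 0.24 -0.65  0.4 ] w 0.219 g 62.1
C [0.5889 0.0686] F along/across [1.66 3.17] M about nut 0.049
```

Request:
jog_arm(steps=[[[0,0,0],[0,0,-0.004],1],[[0,0,0],[0,0,-0.006],1],[[0,0,0],[0,0,-0.008],1],[[0,0,0],[0,0,-0.008],1],[[0,0,0],[0,0,-0.02],1],[[0,0,0],[0,0,-0.025],1],[[0,0,0],[0,0,-0.025],1],[[0,0,0],[0,0,-0.01],1]])

```text
time: 23.67
ee_pos: [0.4923, 0.1117, 0.1275]
tool_rot: [-179.9, -0.5, -24.3]
contact_force: [0.8, 0.6, -4.4]
grip_width: 0.221
grip_force: 61.3
```

```bash
python3 -c "
from h import *
vision.snapshot('top');chk();plan([([.500,-.318,.125],10,16),([.505,-.326,.03],11,8)],1)"
```

```text
t 23.7167 p [0.4917 0.1119 0.1279] rpy [-179.93   -0.44  -24.27] F [ 6.6 -2.3 -5.3] T [-0.46 -1.31  0.06] w 0.222 g 60.9
C [0.5913 0.067 ] F along/across [6.97 0.56] M about nut 0.001
[[-0.0004, -0.0025, -0.0119], [0.023, 0.0486, 0.0005], 1],
[[0.0, 0.0, -0.0119], [0.0212, 0.0494, 0.0003], 1],
[[0.0, 0.0, -0.0119], [0.0194, 0.0501, 0.0004], 1],
[[0.0, 0.0, -0.0119], [0.0174, 0.0508, 0.0004], 1],
[[0.0, 0.0, -0.0119], [0.0156, 0.0515, 0.0003], 1],
[[0.0, 0.0001, -0.0119], [0.0136, 0.052, 0.0004], 1],
[[0.0, -0.0, -0.0119], [0.0117, 0.0525, 0.0004], 1],
[[0.0, -0.0, -0.0119], [0.0096, 0.0528, 0.0003], 1],
--
[[0.0, -0.0, -0.0119], [0.0078, 0.0532, 0.0004], 1],
[[0.0, -0.0, -0.0119], [0.0057, 0.0535, 0.0004], 1],
[[0.0, -0.0, -0.0119], [0.0037, 0.0536, 0.0003], 1],
[[0.0, -0.0, -0.0119], [0.0017, 0.0537, 0.0004], 1],
[[0.0, -0.0, -0.0119], [-0.0003, 0.0538, 0.0004], 1],
[[0.0, -0.0, -0.0119], [-0.0023, 0.0537, 0.0003], 1],
[[0.0, -0.0, -0.0119], [-0.0044, 0.0535, 0.0004], 1],
[[0.0, -0.0, -0.0119], [-0.0063, 0.0534, 0.0004], 1],
--
[[0.0, -0.0, -0.0007], [0.0009, 0.0022, 0.0237], 1],
[[0.0, -0.0, -0.0007], [0.0009, 0.0022, 0.0238], 1],
[[0.0, -0.0, -0.0007], [0.0008, 0.0022, 0.0237], 1],
[[0.0, -0.0, -0.0007], [0.0009, 0.0021, 0.0238], 1],
[[0.0, -0.0, -0.0007], [0.0009, 0.0022, 0.0237], 1],
[[0.0, -0.0, -0.0007], [0.0008, 0.0022, 0.0238], 1],
[[0.0, -0.0, -0.0006], [0.0009, 0.0022, 0.0237], 1],
[[0.0, -0.0, -0.0007], [0.0008, 0.0022, 0.0238], 1],
--
end [ 0.505 -0.326  0.03 ] [ 1.7999e+02 -1.0000e-02  1.0990e+01]
```

Request:
jog_arm(steps=[[[0,0,-0.006],[0.008,0.02,0],1],[[0,0,-0.012],[0.021,0.049,0],1],[[0,0,-0.012],[0.019,0.05,0],1],[[0,0,-0.012],[0.017,0.051,0],1],[[0,0,-0.012],[0.016,0.052,0],1],[[0,0,-0.012],[0.014,0.052,0],1],[[0,0,-0.012],[0.012,0.053,0],1],[[0,0,-0.012],[0.01,0.053,0],1]])

```text
time: 24.38
ee_pos: [0.4865, -0.0865, 0.1241]
tool_rot: [-179.9, 0.4, -8.0]
contact_force: [0.8, -0.5, -4.9]
grip_width: 0.214
grip_force: 74.4
```

Request:
jog_arm(steps=[[[0,0,-0.012],[0.008,0.053,0],1],[[0,0,-0.012],[0.006,0.054,0],1],[[0,0,-0.012],[0.004,0.054,0],1],[[0,0,-0.012],[0.002,0.054,0],1],[[0,0,-0.012],[0,0.054,0],1],[[0,0,-0.012],[-0.002,0.054,0],1],[[0,0,-0.012],[-0.004,0.05,0],1],[[0,0,-0.012],[-0.006,0.03,0],1]])

```text
time: 25.05
ee_pos: [0.4881, -0.2898, 0.1241]
tool_rot: [-179.8, 0.2, 9.2]
contact_force: [1.0, -0.2, -5.3]
grip_width: 0.206
grip_force: 74.5
```

```bash
python3 -c "
from h import *
for i in range(4): vision.snapshot('top')
chk();plan([([.505,-.326,.026],11,8)],1)"
```

```text
t 25.25 p [ 0.4884 -0.2874  0.1241] rpy [-179.72    0.21    9.17] F [-0.2  0.1 -5. ] T [-0.01  0.16 -0.04] w 0.209 g 74.5
C [ 0.5963 -0.27  ] F along/across [-0.21  0.17] M about nut -0.06
[[-0.0016, 0.0012, -0.0013], [0.0027, 0.0103, 0.0245], 1],
[[0.0, -0.0, -0.0012], [0.0025, 0.0102, 0.0245], 1],
[[0.0, -0.0, -0.0013], [0.0025, 0.0102, 0.0245], 1],
[[0.0, -0.0, -0.0013], [0.0024, 0.0102, 0.0245], 1],
[[0.0, -0.0, -0.0013], [0.0024, 0.0102, 0.0245], 1],
[[0.0, -0.0, -0.0012], [0.0024, 0.0102, 0.0245], 1],
[[0.0, -0.0, -0.0013], [0.0023, 0.0103, 0.0246], 1],
[[0.0, -0.0, -0.0013], [0.0023, 0.0102, 0.0245], 1],
--
end [ 0.505 -0.326  0.026] [ 1.7999e+02 -1.0000e-02  1.1010e+01]
```

Request:
jog_arm(steps=[[[-0.0016,0.0012,-0.001],[0.0025,0.01,0.02],1],[[0,0,-0.001],[0.0025,0.01,0.025],1],[[0,0,-0.001],[0.0025,0.01,0.025],1],[[0,0,-0.001],[0.0025,0.01,0.025],1],[[0,0,-0.001],[0.0025,0.01,0.025],1],[[0,0,-0.001],[0.0025,0.01,0.025],1],[[0,0,-0.001],[0.0025,0.01,0.025],1],[[0,0,-0.001],[0.0025,0.01,0.015],1]])

```text
time: 25.92
ee_pos: [0.5066, -0.3248, 0.032]
tool_rot: [179.9, -0.1, 10.9]
contact_force: [-4.2, 1.2, 0.9]
grip_width: 0.209
grip_force: 74.9
```

Request:
jog_arm(steps=[[[0,0,0],[0,0,0.002],1],[[0,0,0],[0,0,0.002],1],[[0,0,0],[0,0,0.002],1],[[0,0,0],[0,0,0.002],1],[[0,0,0],[0,0,0.001],1],[[0,0,0],[0,0,0],1],[[0,0,0],[0,0,0],1],[[0,0,0],[0,0,0],1]])

```text
time: 26.58
ee_pos: [0.5075, -0.3265, 0.0295]
tool_rot: [179.7, -0.2, 10.8]
contact_force: [-2.1, 2.5, 0.5]
grip_width: 0.211
grip_force: 75.0
```

```bash
python3 -c "
from h import *
chk()"
```

```text
t 26.5833 p [ 0.5075 -0.3265  0.0295] rpy [179.68  -0.25  10.78] F [-2.1  2.5  0.5] T [ 0.57 -0.29  0.42] w 0.211 g 75.0
C [ 0.6149 -0.3061] F along/across [-1.6   2.81] M about nut 0.111
```

Contact came about 14 mm early, so the wrench has shifted in the grip. I'll look at it with a composite of the wrist and side views.

```bash
python3 - <<'E'
from h import *
w=vision.snapshot("wrist")["pixels"][:,:,::-1]; s=vision.snapshot("side")["pixels"][:,:,::-1]
a=cv2.resize(w[:,110:440],(330,420)); b=cv2.resize(s[250:345,210:370],None,fx=2.9,fy=2.9,interpolation=cv2.INTER_CUBIC)
b2=cv2.resize(s[180:300,210:370],None,fx=2.2,fy=2.2,interpolation=cv2.INTER_CUBIC)
c=np.zeros((600,800,3),np.uint8); c[:420,:330]=a; c[:b.shape[0],336:336+b.shape[1]]=b; c[300:300+b2.shape[0],336:336+b2.shape[1]]=b2
cv2.imwrite("pics/c6.png",c)
E
```

```text
(no output)
```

View pics/c6.png

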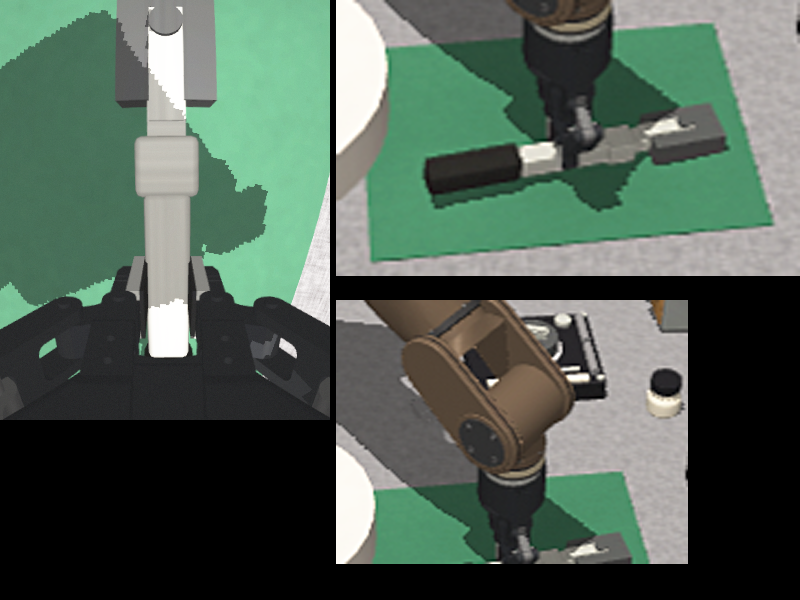

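The wrench is straight but pitched head-down by about 0.1 rad, so the handle is off the mat. I'll pitch the tool back while lowering, then release.

Request:
jog_arm(steps=[[[0,0.004,0],[0,0,0.003],1],[[0,0.004,0],[0,0,0.003],1],[[0,0.004,0],[0,0,0.003],1],[[0,0.004,0],[0,0,0.003],1],[[0,0.004,0],[0,0,0.003],1],[[0,0.004,0],[0,0,0.003],1],[[0,0.002,0],[0,0,0.002],1],[[0,0,0],[0,0,0],1]])

```text
time: 27.35
ee_pos: [0.5073, -0.3267, 0.0188]
tool_rot: [179.7, -4.9, 10.7]
contact_force: [-2.3, 0.4, -0.5]
grip_width: 0.21
grip_force: 74.9
```

```bash
python3 -c "
from h import *
chk()"
```

```text
t 27.35 p [ 0.5073 -0.3267  0.0188] rpy [179.71  -4.9   10.74] F [-2.3  0.4 -0.5] T [0.12 0.03 0.08] w 0.21 g 74.9
C [ 0.6147 -0.3064] F along/across [-2.19  0.78] M about nut -0.007
```

Request:
jog_arm(steps=[[[0,0,0],[0,0,0.001],1],[[0,0,0],[0,0,0],0.7],[[0,0,0],[0,0,0],0.65],[[0,0,0],[0,0,0],0.6],[[0,0,0],[0,0,0],0.4],[[0,0,0],[0,0,0],0.2],[[0,0,0],[0,0,0],0],[[0,0,0],[0,0,0],0]])

```text
time: 28.02
ee_pos: [0.5078, -0.3265, 0.0187]
tool_rot: [179.7, -4.9, 10.8]
contact_force: [0.5, -0.2, -0.6]
grip_width: 0.94
grip_force: 0.0
```

Request:
jog_arm(steps=[[[0,0,0],[0,0,0],0],[[0,0,0],[0,0,-0.02],0],[[0,0,0],[0,0,-0.04],0],[[0,-0.01,0],[0,0,-0.06],0],[[0,-0.01,0],[0,0,-0.06],0],[[0,-0.006,0],[0,0,-0.06],0],[[0,0,0],[0,0,-0.04],0],[[0,0,0],[0,0,-0.02],0]])

```text
time: 28.68
ee_pos: [0.5018, -0.3284, 0.1733]
tool_rot: [179.4, -0.5, 10.8]
contact_force: [-0.1, -0.8, 0.3]
grip_width: 1.002
grip_force: 0.0
```

```bash
python3 - <<'E'
from h import *
for n in ("wrist","side"):
    s=vision.snapshot(n); cv2.imwrite(f"pics/f_{n}.png",s["pixels"][:,:,::-1])
s=vision.snapshot("wrist"); im=s["pixels"].astype(int); st()
# head (dark neutral) and handle (black) blobs, within mat hues excluded
def ang(mask,z,name):
    n,l,stt,c=cv2.connectedComponentsWithStats(mask.astype(np.uint8))
    for i in range(1,n):
        if stt[i,4]>300: print(name,stt[i].tolist(),np.round(ray(s,*c[i],z,True),3))
r,g,b=im[...,0],im[...,1],im[...,2]
roi=np.zeros(r.shape,bool); roi[:370,200:340]=1
nong=roi&~((g>r+12)&(g>b+8))
ang(nong&(r<60),.028,"black"); 
n,l,q,c=cv2.connectedComponentsWithStats(nong.astype(np.uint8))
for i in range(1,n):
    if q[i,4]>1500:
        ys,xs=np.where(l==i); rect=cv2.minAreaRect(np.c_[xs,ys].astype(np.float32)); print(q[i].tolist(),rect)
        for p in cv2.boxPoints(rect): print(p,np.round(ray(s,*p,.024,True),3))
E
```

```text
t 28.8333 p [ 0.5002 -0.3272  0.1688] rpy [179.65  -0.26  10.76] F [0.1 0.7 0.7] T [-0.02 -0.   -0.  ] w 1.002 g 0.0
black [263, 238, 27, 82, 1911] [ 0.433 -0.341  0.028]
black [200, 355, 140, 15, 1690] [ 0.329 -0.358  0.028]
[200, 0, 140, 24, 1628] ((269.5, 11.5), (23.0, 139.0), 90.0)
[200.   0.] [ 0.675 -0.227  0.024]
[339.   0.] [ 0.697 -0.348  0.024]
[339.  23.] [ 0.674 -0.351  0.024]
[200.  23.] [ 0.652 -0.232  0.024]
[251, 33, 49, 287, 8779] ((275.0, 175.99996948242188), (47.99999237060547, 285.99993896484375), 0.0)
[251.      318.99994] [ 0.38  -0.325  0.024]
[251.  33.] [ 0.649 -0.278  0.024]
[299.  33.] [ 0.656 -0.319  0.024]
[299.      318.99994] [ 0.389 -0.373  0.024]
[200, 275, 140, 95, 4326] ((269.5, 321.9999694824219), (93.99998474121094, 138.99996948242188), 90.0)
[200.00002 274.99997] [ 0.42  -0.268  0.024]
[339.      274.99997] [ 0.445 -0.401  0.024]
[339.      368.99997] [ 0.327 -0.435  0.024]
[200.      368.99997] [ 0.297 -0.278  0.024]
```

The wrench measures 272 mm long, straight, flat and well inside the mat. The gripper is clear, so I'm handing in.

```bash
python3 -c "
from rig import ticket
print(ticket.job_done())"
```

```text
the job is handed in; nothing more can be done
None
```

I tightened the nut on the black drive to the wrench's click (about 0.107 rad) and pushed no further, then laid the wrench back straight and flat on the green mat and handed the job in at about 29 s; the hand-in returned no verdict, and I did not re-check the other loose things after the moves.

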